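# Release the ratchet shelf stop and push it back

## Task

Make room on the pantry shelf: press down the ribbed release pad of the sliding shelf stop and, keeping it pressed, push the stop along its bar, away from the nested containers, until it is fully home against the end block; then let go and move clear. Use only the fingertips, do not pinch or grip anything, and leave the containers, the jar, the canister and the honey pot standing where they are.

Things in the scene. Friction and masses are not known exactly. Their poses are not given: they have to be found in the camera images.
- bar: Fixed shelf-stop bar: base plate 56 x 276 x 6 mm, bar 24 mm wide with top 40 mm above the shelf, ratchet teeth beneath; grey end blocks 50 x 18 mm, tops 46 mm above the shelf. Origin: centre of the underside, on the shelf. y runs along the bar, x across it (away from the robot), z up. Containers stand at the +y end; home is the -y end block (inner face y = -120 mm).
- stop (a joint): Position of the grey sliding stop, m: 0 = nearest the containers, 0.160 = fully home. Its centre is at bar x = 0, y = 0.080 - value. About 2.5 N of sliding friction; it stays where left. With the release pad up the ratchet blocks it towards home after at most 9 mm of play; towards the containers it clicks freely.
- paddle (a point): Top edge middle of the stop's paddle, an upright plate 8 mm thick on the containers' side of the stop: 75 mm high over the bar and 92 mm high from 28 mm to 154 mm in +x of the bar's centre line. Between paddle and push wall is a pocket 60 mm long (y), 56 mm wide (x), open above and at both sides; its floor is the release pad.
- release (a joint): How far the release pad is pressed down, m: 0 = up, 0.010 = fully down. Spring-loaded: about 3.5 N to start, 6.5 N fully down; it springs back when let go. The ratchet is free while it is pressed more than 0.005; it may rest up to 0.004 down by itself when the pawl rides on a tooth. It travels with the stop.
- release_pad (a point): Centre of the top face of the white ribbed release pad, 46 mm (x) by 52 mm (y), 66 mm above the shelf when up and 56 mm when fully down. Axes as the bar's. It lies at the middle of the stop's pocket.
- push_face (a point): Point on the face of the push wall that looks into the pocket (to +y), 30 mm in -y from the pad's centre and 80 mm above the shelf; axes as the bar's. The wall is 10 mm thick (y), 90 mm wide (x), from 41 to 95 mm above the shelf. Pushing this face towards -y moves the stop home. Do not pinch the wall.
- containers: Bystander: three nested empty open plastic food containers, 120 x 120 mm, 72 mm high together, loose, beside the paddle on the side away from home. Origin: centre of the underside, z up.
- clip_jar: Bystander: glass jar with wire clip lid, 84 mm across, 120 mm high, loose. Origin: centre of the underside, z up.
- canister: Bystander: brushed steel canister with a small knob, 94 mm across, 132 mm high, loose. Origin: centre of the underside, z up.
- honey_pot: Bystander: white ceramic honey pot with a lid and ball knob, 92 mm across, 110 mm high, loose. Origin: centre of the underside, z up.

How it is judged:
By the outcome, as a careful person would: the job done as asked, in the order asked, and still so for the second after the job is handed in, with the robot touching nothing.
It also fails if it takes over 32 s, if anything falls off the work surface, if the arm or the gripper's body presses on something with over 40 N, if the wrist force passes 120 N, or if a joint passes its speed limit or range.

## Robot

A 6-joint arm with a two-finger parallel gripper is mounted at the origin on the work surface. World frame = base frame: x ahead of the robot, y to its left, z up, the work surface at z = 0. Lengths are in m, angles in rad, forces in N, time in s.
With the tool pointing down it reaches from about 0.3 to 0.875 m from the base axis. Payload 4.2 kg.
Tool frame: the origin (TCP) lies on the centre line of the jaws, within the pads' length; the fingertips stand ctrl.nose_length ahead of it and the grasp point (between the pads) is the TCP (ctrl.nose_length is the distance from the TCP to the fingertips, in m); z points along the fingers, y is the direction in which the jaws open and shut (so a half turn about z gives the same grasp; the last joint's range is limited). The gripper opens to 85 mm and grips with 20 to 120 N. Pads are 22 mm wide; open, the fingers measure 114 mm over their backs; the gripper's body (76 mm by 85 mm) begins 54 mm behind the grasp point. The pads swing forward as they close: fully open they stand 13 mm farther back than shut.
Start: joints at [1.281, 0.32, 1.565, -0, 1.257, -0.02], TCP at [0.153, 0.554, 0.25] pointing down, gripper open.
Joint ranges: [-3.11, 3.11], [-0.84, 2.01], [0.21, 2.61], [-1.34, 4.49], [0.05, 2.63], [-2.56, 2.56]. Speed limits (rad/s): [2.57, 2.57, 3.14, 3.14, 3.14, 3.14].

## Interface

Orientations are given as a unit quaternion [x, y, z, w].
In Python, from station import ctrl gives the robot as it stands. The module is installed in compiled form; this text tells all that it offers.
- The arm moves only by the tool step_arm, never from a script. Its argument "moves" is a list of rows, each a list of 2 entries, a list of its own where there are three numbers: the shift along the tool's x, y, z in m, then the turn about the tool's z in rad. A call has 1 to 8 rows; each row is the pose to reach, as a shift and turn from the pose commanded when the call began, along the tool's axes at that moment; what a row does not reach only later rows make up. A row lasts 1/12 s, in which the tool goes at most 41.7 mm and 7.16 degrees, less where a joint would pass 70% of its speed; a pose out of reach is approached as far as the arm can. A call with a gripper value outside its range is refused whole. "grip" is the gripper's target within -1 to 1 (shut at 1, half-way at 0, fully open at -1), set as the call begins (left out, the last holds). The fingers move at their own pace and stop on an object; the grip force is fixed at half the most. Time passes only in rows, so rows that repeat a pose let the fingers close. It gives the time, the measured TCP pose, the force and the opening at its end, in the units of the state.
- ctrl.read_state(): the state, without advancing time (a new reading comes with each control period).
- ctrl.read_camera(name): name is "scene" or "top" or "wrist"; returns the picture (384x512x3 uint8, red, green, blue); there is no depth.
- ctrl.camera_info(name): a dict with "fov_y" (degrees; the focal length in pixels is half the picture's height over the tangent of half this angle, whatever the lens; pixels are square), "cx", "cy" (the principal point, pixels), "cam_to_world" (4x4, takes a point from camera to world coordinates). Camera axes: x right, y down, z forward; pixel columns grow to the right and rows downward; lengths in m; the calibration is good to about 2 mm. A picture is of the moment at which its call begins: read the wrist's pose just before it. camera_info takes no time and is no camera call; for the wrist camera it gives the pose at the moment of the call.
- ctrl.job_done(): hands the job in, once; it reports no verdict.
Trained networks look in the newest picture that a camera, given by its name, has taken for a name from the list of things; names that differ only in an ending like _2 or _b are one class to them, and where a whole thing is asked for, a point or a joint stands for the part that bears it (a point fixed in the world has none). Each returns a list of dicts, best first, with "score" (0 to 1); they miss things now and then, are a little off and sometimes report something else, mostly with a low value. They report only what shows in the picture. A call takes as long as a camera call.
- ctrl.find_in(camera, name): "point" ([x, y, z] in m, in world coordinates, good to about 4 mm: the middle of the surface that is visible of it).
- ctrl.silhouettes(camera, name): "region" (384x512 bool, what is visible of it).
The state is a dict: "time_s": time; "qpos": joint angles; "joint_velocities": joint speeds; "joint_torque": joint torques, N m; "tcp_pos": TCP position; "tool_rot": TCP orientation; "contact_force": force on the tool from outside, world axes, zero at the start; "wrist_torque": the same for the moment, N m; "grip_width": finger opening in m.
Only numpy, scipy, OpenCV 4.12 (cv2) and the standard library are available. Lean on these libraries where they do the work, as an engineer would, in place of code of your own. Each camera call takes 0.05 s, during which the arm holds its last target. There are 200 camera calls.

## Working session

There is one attempt and no reset: what is moved stays moved. The work goes in short steps, Python scripts to look and compute and a tool call to move; the robot and the scene stay as the last step left them, time stands still between calls to the robot, and variables do not carry over. Pictures are saved under pics/ and viewed, about 8 in all and at most 12, crops included, and the job is handed in when it is done.

Besides the shell and the picture viewer there is one more tool, called after "Emit:" in YAML: its name, and indented under it one key for each argument. step_arm: Moves the arm, as the interface text tells. Its arguments: {"type":"object","properties":{"moves":{"type":"array"},"grip":{"type":"number"}},"required":["moves"]}

```bash
mkdir -p pics
python3 - <<'E'
from station import ctrl
import cv2,numpy as np
s=ctrl.read_state()
print({k:np.round(v,4).tolist() for k,v in s.items()}, ctrl.nose_length)
for c in ("scene","top"):
    im=ctrl.read_camera(c); cv2.imwrite(f"pics/{c}0.png",im[:,:,::-1])
    i=ctrl.camera_info(c); print(c,i["fov_y"],i["cx"],i["cy"],np.round(i["cam_to_world"],4).tolist())
    for n in ("bar","stop","paddle","release_pad","push_face","containers","clip_jar","canister","honey_pot"):
        print(c,n,[(np.round(d["point"],4).tolist(),round(d["score"],2)) for d in ctrl.find_in(c,n)[:2]])
E
```

```text
{'time_s': 0.0, 'qpos': [1.281, 0.3203, 1.5657, 0.0, 1.2574, -0.02], 'joint_velocities': [0.002, -0.0011, -0.0003, -0.0014, 0.0002, 0.0012], 'joint_torque': [0.0008, -41.5532, -23.4161, 0.0003, 0.0081, -0.0], 'tcp_pos': [0.1531, 0.5538, 0.2495], 'tool_rot': [0.1345, 0.9909, -0.0009, -0.0002], 'contact_force': [-0.4216, 0.6538, -0.0493], 'wrist_torque': [-0.099, -0.0969, -0.0346], 'grip_width': 0.0855} 0.019
scene 51.567061939951934 262.9593319604338 192.22222852184174 [[-0.6945, 0.6091, -0.3829, 1.0169], [0.7194, 0.5939, -0.3602, 0.4046], [0.008, -0.5256, -0.8507, 1.0678], [0.0, 0.0, 0.0, 1.0]]
scene bar [([0.4854, 0.067, 0.0395], 0.79)]
scene stop [([0.4893, 0.0727, 0.0675], 0.92)]
scene paddle [([0.4926, 0.0692, 0.0645], 0.74), ([0.6102, -0.1842, 0.1207], 0.33)]
scene release_pad [([0.466, 0.0654, 0.067], 0.52)]
scene push_face [([0.4955, 0.0733, 0.0659], 0.92), ([0.6037, -0.2967, 0.0869], 0.19)]
scene containers [([0.542, 0.2515, 0.0311], 0.74)]
scene clip_jar [([0.6174, -0.0639, 0.1034], 0.92)]
scene canister [([0.6119, -0.1829, 0.1194], 0.83)]
scene honey_pot [([0.6051, -0.2947, 0.0869], 0.81)]
top 50.81134966206836 249.02141943362625 187.9332294394944 [[0.0168, -0.9957, 0.0906, 0.4779], [-0.9997, -0.0152, 0.0183, -0.0068], [-0.0169, -0.0909, -0.9957, 1.2309], [0.0, 0.0, 0.0, 1.0]]
top bar [([0.4753, 0.0498, 0.0367], 0.88)]
top stop [([0.4735, 0.0739, 0.0682], 0.8)]
top paddle [([0.4751, 0.0767, 0.0645], 0.62)]
top release_pad [([0.597, -0.1968, 0.1199], 0.58), ([0.4638, 0.057, 0.062], 0.5)]
top push_face [([0.4822, 0.0674, 0.0649], 0.86)]
top containers [([0.5453, 0.2559, 0.015], 0.58)]
top clip_jar [([0.5925, -0.0836, 0.116], 0.79)]
top canister [([0.5994, -0.1972, 0.1201], 0.87)]
top honey_pot [([0.5794, -0.2939, 0.0899], 0.81)]
```

View pics/scene0.png

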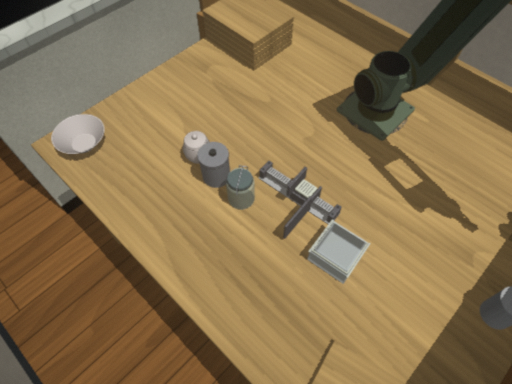

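View pics/top0.png

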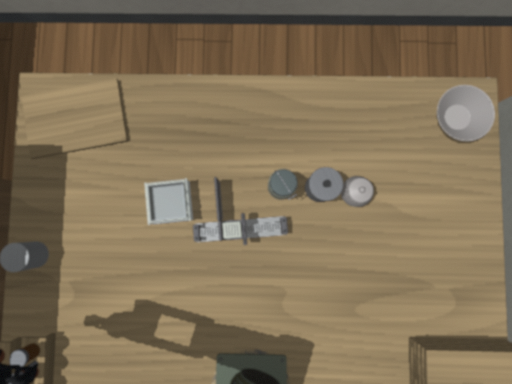

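The scene view shows the bar (262,170)–(337,213) with the stop mid-left and white pad at (307,188), the containers at (338,250), and the jar at (240,187). The top view shows the bar from (195,232) to (290,225), the pad at (232,230), the paddle at x≈219 and the push wall at x≈244. I'll enlarge both for exact pixels.

Run:
```python
import cv2,numpy as np
a=cv2.imread("pics/top0.png")[165:255,180:310]
b=cv2.imread("pics/scene0.png")[150:240,245:375]
f=lambda x:cv2.resize(x,None,fx=6,fy=6,interpolation=cv2.INTER_CUBIC)[:, :]
cv2.imwrite("pics/topz.png",f(a))
```

```text
(no output)
```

View pics/topz.png

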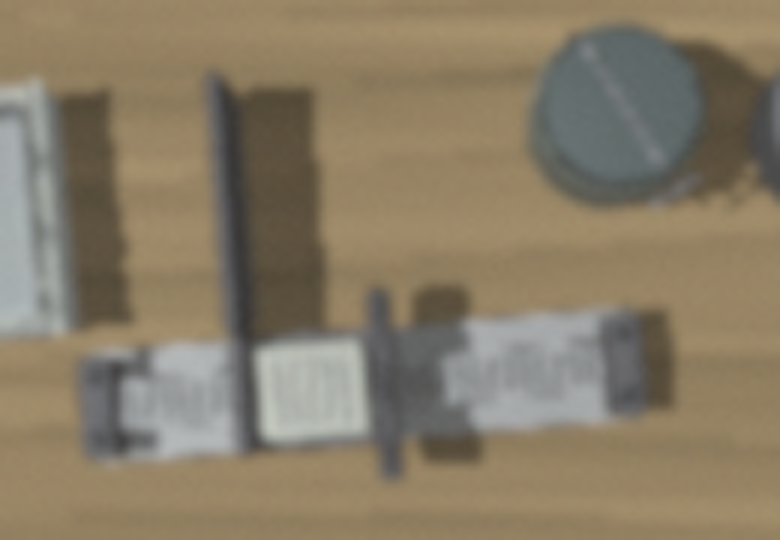

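```bash
cat > h.py <<'E'
from station import ctrl
import numpy as np
from scipy.spatial.transform import Rotation as R
def ray(cam,u,v,z):
    i=ctrl.camera_info(cam);T=np.array(i["cam_to_world"]);f=192/np.tan(np.radians(i["fov_y"]/2))
    d=T[:3,:3]@[(u-i["cx"])/f,(v-i["cy"])/f,1];o=T[:3,3]
    return o+d*(z-o[2])/d[2]
E
python3 - <<'E'
from h import *
P=lambda x,y,z:ray("top",180+x/6-.4,165+y/6-.4,z)
A=P(100,408,.046);B=P(626,362,.046);pad=P(313,391,.066);w=P(385,383,.095);pd=P(210,75,.092)
d=A-B;yaw=np.arctan2(d[1],d[0])-np.pi/2
c=(A+B)/2;Rm=np.array([[np.cos(yaw),np.sin(yaw)],[-np.sin(yaw),np.cos(yaw)]])
print(A,B,np.linalg.norm(d),"yaw",yaw,"c",c)
for n,p in zip(("pad","wall","paddletip","jar"),(pad,w,pd,P(625,115,.12))):print(n,p,Rm@(p-c)[:2])
t=R.from_quat(ctrl.read_state()["tool_rot"]).as_matrix();print(t)
for b in (pad,):
    for tip in (.09,.15): print(t.T@(np.array([b[0],b[1],.019+tip])-ctrl.read_state()["tcp_pos"]))
print("tool x angle",np.arctan2(t[1,0],t[0,0]),"tool y",np.arctan2(t[1,1],t[0,1]))
E
```

```text
[0.45238686 0.16689863 0.046     ] [ 0.47897181 -0.08857238  0.046     ] 0.2568505382627204 yaw 0.10368925908856785 c [0.46567934 0.03916312 0.046     ]
pad [0.46263901 0.06212989 0.066     ] [-0.00064685  0.02315809]
wall [0.46729725 0.02690418 0.095     ] [ 0.00034038 -0.01236056]
paddletip [0.61093019 0.11245888 0.092     ] [0.1520571  0.05786811]
jar [ 0.59197465 -0.08199543  0.12      ] [ 0.11307665 -0.13357983]
[[-9.63832479e-01  2.66508816e-01  5.55047642e-05]
 [ 2.66508820e-01  9.63832476e-01  8.48344004e-05]
 [-3.08881787e-05  9.65586597e-05 -9.99999995e-01]]
[-0.42932706 -0.39184746  0.14130745]
[-0.42932892 -0.39184166  0.08130745]
tool x angle 2.8718236312304217 tool y 1.3010273074180463
```

Emit:
step_arm:
  moves:
    - [[-0.027,-0.025,0],-0.05]
    - [[-0.054,-0.05,0],-0.1]
    - [[-0.08,-0.074,0],-0.15]
    - [[-0.107,-0.098,0],-0.2]
    - [[-0.134,-0.122,0],-0.25]
    - [[-0.161,-0.147,0],-0.3]
    - [[-0.188,-0.171,0],-0.35]
    - [[-0.215,-0.196,0],-0.374]
  grip: 1

```text
time_s: 1.67
tcp_pos: [0.3088, 0.3065, 0.2506]
tool_rot: [-0.053, 0.999, 0.0, 0.0]
contact_force: [1.2, -0.3, -0.7]
grip_width: 0.0002
```

```bash
cat > g.py <<'E'
from h import *
import sys
s=ctrl.read_state();t=R.from_quat(s["tool_rot"]).as_matrix()
yaw=.1037;c=np.array([.4657,.0392]);Rm=np.array([[np.cos(yaw),np.sin(yaw)],[-np.sin(yaw),np.cos(yaw)]])
p=np.array(s["tcp_pos"]);print("t",s["time_s"],"bar xy",np.round(Rm@(p[:2]-c),4),"tipz",p[2]-.019,"F",np.round(s["contact_force"],1),"w",s["grip_width"])
g=c+Rm.T@[0,.023]
print("to pad, tip .11:",np.round(t.T@(np.array([*g,.129])-p),4),"tool y ang err",np.pi/2+yaw-np.arctan2(t[1,1],t[0,1]))
E
python3 g.py
```

```text
t 1.6667 bar xy [-0.1283  0.2821] tipz 0.2315600611206791 F [ 1.2 -0.3 -0.7] w 0.00018531907721986947
to pad, tip .11: [-0.1274 -0.2596  0.1215] tool y ang err -0.0031044955201713353
```

Emit:
step_arm:
  moves:
    - [[-0.017,-0.034,0],0]
    - [[-0.034,-0.068,0],0]
    - [[-0.051,-0.102,0],0]
    - [[-0.068,-0.136,0.01],0]
    - [[-0.085,-0.17,0.02],0]
    - [[-0.102,-0.205,0.04],0]
    - [[-0.119,-0.24,0.06],0]
    - [[-0.128,-0.26,0.09],0]

```text
time_s: 2.33
tcp_pos: [0.466, 0.0604, 0.1617]
tool_rot: [-0.051, 0.999, -0.0, 0.004]
contact_force: [0.7, 0.9, -0.1]
grip_width: -0.0003
```

```bash
python3 g.py
python3 - <<'E'
from h import *
import cv2
for c in ("wrist","scene"):
    cv2.imwrite(f"pics/{c}1.png",ctrl.read_camera(c)[:,:,::-1])
E
python3 -c "
import cv2
a=cv2.imread('pics/wrist1.png');b=cv2.resize(cv2.imread('pics/scene1.png')[140:240,240:373],(512,384),interpolation=2)
cv2.imwrite('pics/w1.png',cv2.resize(cv2.hconcat([a,b]),(800,300)))"
```

```text
t 2.3333 bar xy [0.0025 0.021 ] tipz 0.14274921608170138 F [ 0.7  0.9 -0.1] w -0.0002884001694167591
to pad, tip .11: [0.0028 0.002  0.0327] tool y ang err 0.0010823807169180188
```

View pics/w1.png

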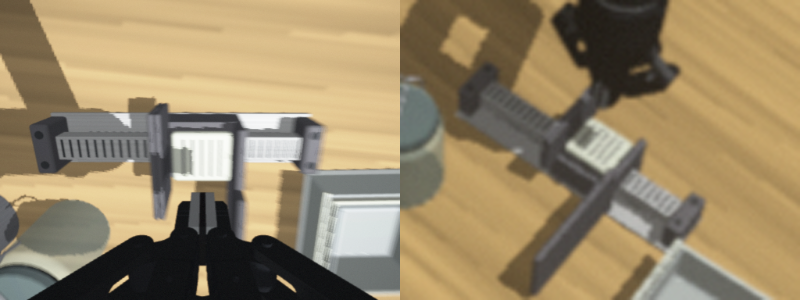

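Fingertips (wrist view, ~(203,200)) stand laterally centred between the push wall (160) and paddle (238); pad centre is at about (201,156) in the composite. I'll check it by ray.

Run:
```python
from h import *
yaw=.1037;c=np.array([.4657,.0392]);Rm=np.array([[np.cos(yaw),np.sin(yaw)],[-np.sin(yaw),np.cos(yaw)]])
for n,u,v,z in (("pad",201,156,.066),("blkL",50,130,.046),("blkR",312,130,.046)):
    p=ray("wrist",u*1.28,v*1.28,z); print(n,p,Rm@(p[:2]-c))
i=ctrl.camera_info("wrist");T=np.array(i["cam_to_world"]);f=192/np.tan(np.radians(i["fov_y"]/2))
s=ctrl.read_state();q=np.array(s["tcp_pos"])-[0,0,.019];k=T[:3,:3].T@(q-T[:3,3]);print("tip px /1.28",(k[:2]/k[2]*f+[i["cx"],i["cy"]])/1.28)
```

```text
pad [0.45443201 0.05960648 0.066     ] [-0.0090951   0.02146325]
blkL [ 0.45016463 -0.07653529  0.046     ] [-0.02743217 -0.11350542]
blkR [0.42719478 0.15662686 0.046     ] [-0.02614302  0.12078187]
tip px /1.28 [199.32915936 206.90963876]
```

Emit:
step_arm:
  moves:
    - [[0.003,-0.002,0.01],0]
    - [[0.005,-0.005,0.025],0]
    - [[0.005,-0.008,0.04],0]
    - [[0.005,-0.008,0.052],0]
    - [[0.005,-0.008,0.06],0]
    - [[0.005,-0.008,0.065],0]
    - [[0.005,-0.008,0.065],0]

```text
time_s: 3.02
tcp_pos: [0.4581, 0.0547, 0.095]
tool_rot: [-0.052, 0.999, 0.0, -0.0]
contact_force: [0.8, 0.5, -0.3]
grip_width: -0.0002
```

```bash
python3 g.py
```

```text
t 3.0167 bar xy [-0.0059  0.0162] tipz 0.07595808709352872 F [ 0.8  0.5 -0.3] w -0.00019070141844486056
to pad, tip .11: [-0.0059  0.0068 -0.034 ] tool y ang err -0.001094595534938847
```

Emit:
step_arm:
  moves:
    - [[0,0,0.006],0]
    - [[0,0,0.01],0]
    - [[0,0,0.013],0]
    - [[0,0,0.016],0]
    - [[0,0,0.018],0]
    - [[0,0,0.019],0]
    - [[0,0,0.019],0]

```text
time_s: 3.6
tcp_pos: [0.4589, 0.0545, 0.0766]
tool_rot: [-0.052, 0.999, 0.0, 0.001]
contact_force: [-0.8, 0.7, 6.1]
grip_width: 0.0002
```

```bash
python3 g.py
```

```text
t 3.6 bar xy [-0.0051  0.0159] tipz 0.05759337932625623 F [-0.8  0.7  6.1] w 0.00021774916972748263
to pad, tip .11: [-0.0052  0.0071 -0.0524] tool y ang err -0.00026858356234260583
```

Emit:
step_arm:
  moves:
    - [[0,-0.003,0.001],0]
    - [[0,-0.007,0.001],0]
    - [[0,-0.012,0.001],0]
    - [[0,-0.019,0.001],0]
    - [[0,-0.027,0.001],0]
    - [[0,-0.035,0.001],0]
    - [[0,-0.043,0.001],0]
    - [[0,-0.05,0.001],0]

```text
time_s: 4.27
tcp_pos: [0.464, 0.0046, 0.0758]
tool_rot: [-0.052, 0.999, 0.001, 0.0]
contact_force: [-0.5, 3.7, 6.6]
grip_width: 0.0002
```

```bash
python3 g.py
```

```text
t 4.2667 bar xy [-0.0053 -0.0342] tipz 0.05679408326855177 F [-0.5  3.7  6.6] w 0.0001840010699006765
to pad, tip .11: [-0.0053  0.0573 -0.0531] tool y ang err 0.00015785510416321813
```

Emit:
step_arm:
  moves:
    - [[0,-0.008,0],0]
    - [[0,-0.016,0],0]
    - [[0,-0.024,0],0]
    - [[0,-0.032,0],0]
    - [[0,-0.039,0],0]
    - [[0,-0.045,0],0]
    - [[0,-0.05,0],0]
    - [[0,-0.053,0],0]

```text
time_s: 4.93
tcp_pos: [0.4692, -0.0482, 0.0757]
tool_rot: [-0.052, 0.999, 0.0, 0.0]
contact_force: [-0.8, 4.5, 6.9]
grip_width: -0.0001
```

Emit:
step_arm:
  moves:
    - [[0,-0.002,0],0]
    - [[0,-0.004,0],0]
    - [[0,-0.006,0],0]
    - [[0,-0.008,0],0]
    - [[0,-0.009,0],0]
    - [[0,-0.009,0],0]

```text
time_s: 5.43
tcp_pos: [0.4704, -0.0565, 0.0758]
tool_rot: [-0.051, 0.999, 0.001, 0.0]
contact_force: [-0.1, 4.3, 6.5]
grip_width: 0.0001
```

```bash
python3 g.py
```

```text
t 5.4333 bar xy [-0.0053 -0.0957] tipz 0.05679183989560188 F [-0.1  4.3  6.5] w 8.548186098550196e-05
to pad, tip .11: [-0.0052  0.1188 -0.053 ] tool y ang err 0.0007131697160538408
```

Still sliding at 4.3 N; creep until the force climbs.

Emit:
step_arm:
  moves:
    - [[0,-0.001,0],0]
    - [[0,-0.002,0],0]
    - [[0,-0.003,0],0]
    - [[0,-0.003,0],0]

```text
time_s: 5.77
tcp_pos: [0.4704, -0.0576, 0.076]
tool_rot: [-0.051, 0.999, 0.003, 0.0]
contact_force: [-1.1, 13.3, 8.6]
grip_width: -0.0002
```

Emit:
step_arm:
  moves:
    - [[0,-0.001,0],0]
    - [[0,-0.0015,0],0]
    - [[0,-0.0015,0],0]

```text
time_s: 6.02
tcp_pos: [0.4705, -0.0578, 0.0761]
tool_rot: [-0.05, 0.999, 0.004, 0.0]
contact_force: [-0.9, 19.9, 10.4]
grip_width: 0.0002
```

```bash
python3 g.py
python3 - <<'E'
from h import *
import cv2
a=ctrl.read_camera("top")[165:255,180:310,::-1]
cv2.imwrite("pics/top2.png",cv2.resize(a,None,fx=6,fy=6,interpolation=2))
E
```

```text
t 6.0167 bar xy [-0.0053 -0.097 ] tipz 0.05707372590298633 F [-0.9 19.9 10.4] w 0.00015008709250192826
to pad, tip .11: [-0.0049  0.1204 -0.0521] tool y ang err 0.0034093773958381313
```

View pics/top2.png

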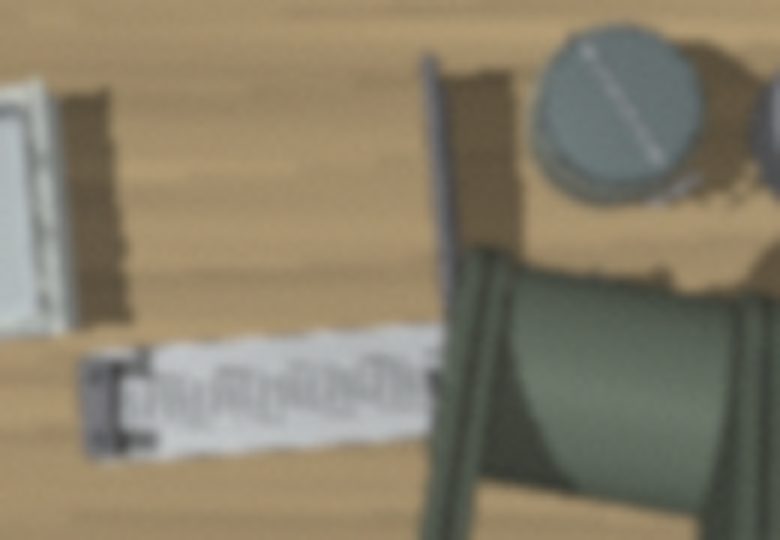

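The stop has hit the hard end at the expected place (force rose 4→20 N with no motion), and the jar and containers haven't moved. Next I'll ease the push, lift straight up and move clear.

Emit:
step_arm:
  moves:
    - [[0,0.001,0],0]
    - [[0,0.002,0],0]
    - [[0,0.0025,-0.004],0]
    - [[0,0.003,-0.01],0]
    - [[0,0.004,-0.018],0]
    - [[0,0.008,-0.03],0]
    - [[0,0.01,-0.05],0]
    - [[0,0.01,-0.08],0]

```text
time_s: 6.73
tcp_pos: [0.4676, -0.0516, 0.1544]
tool_rot: [-0.052, 0.999, 0.0, -0.003]
contact_force: [0.6, 0.3, 0.3]
grip_width: -0.0003
```

Emit:
step_arm:
  moves:
    - [[0,0.0,-0.03],0]
    - [[0.02,0.01,-0.06],0]
    - [[0.05,0.03,-0.09],0]
    - [[0.08,0.06,-0.1],0]
    - [[0.1,0.09,-0.1],0]
    - [[0.1,0.12,-0.1],0]
    - [[0.1,0.15,-0.1],0]
    - [[0.1,0.18,-0.1],0]

```text
time_s: 7.4
tcp_pos: [0.3505, 0.1176, 0.256]
tool_rot: [-0.052, 0.999, -0.0, 0.001]
contact_force: [0.5, -0.3, -0.1]
grip_width: 0.0003
```

```bash
python3 g.py
python3 - <<'E'
from h import *
import cv2
for c in ("top","scene"):
    im=ctrl.read_camera(c)[:,:,::-1]
    a=im[165:255,180:310] if c=="top" else im[110:290,150:410]
    cv2.imwrite(f"pics/{c}3.png",cv2.resize(a,(780,540),interpolation=2))
    for n in ("stop","release_pad","containers","clip_jar","canister","honey_pot"):
        print(c,n,[(np.round(d["point"],4).tolist(),round(d["score"],2)) for d in ctrl.find_in(c,n)[:1]])
E
```

```text
t 7.4 bar xy [-0.1065  0.0899] tipz 0.23699588362317833 F [ 0.5 -0.3 -0.1] w 0.00026412771902986187
to pad, tip .11: [-0.1063 -0.0668  0.1272] tool y ang err 0.00013059545454585653
top stop [([0.4803, -0.033, 0.0659], 0.8)]
top release_pad [([0.4748, -0.0462, 0.0607], 0.71)]
top containers [([0.5484, 0.259, 0.014], 0.64)]
top clip_jar [([0.5958, -0.0807, 0.1183], 0.62)]
top canister [([0.5943, -0.2002, 0.1173], 0.68)]
top honey_pot [([0.5827, -0.2932, 0.0871], 0.73)]
scene stop [([0.5006, -0.0218, 0.0661], 0.77)]
scene release_pad [([0.4791, -0.0392, 0.0674], 0.76)]
scene containers [([0.5426, 0.2499, 0.0304], 0.72)]
scene clip_jar [([0.6198, -0.0632, 0.1041], 0.64)]
scene canister [([0.6121, -0.1837, 0.118], 0.6)]
scene honey_pot [([0.6071, -0.2936, 0.0864], 0.67)]
```

View pics/top3.png

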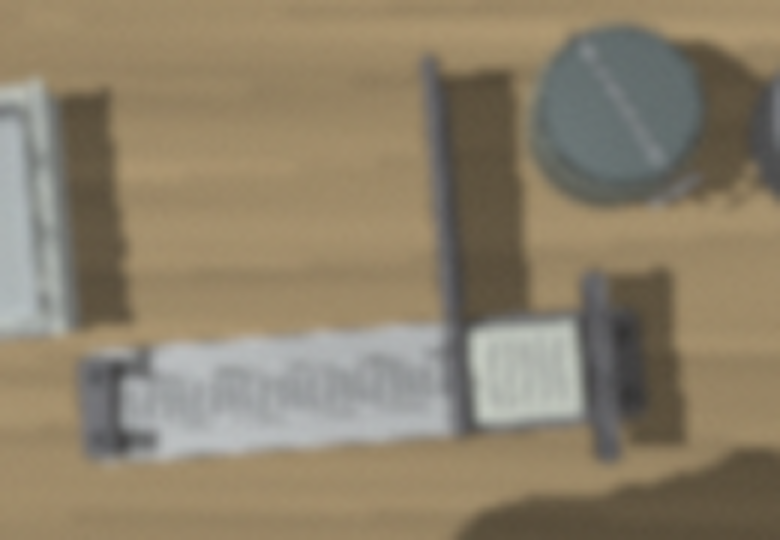

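View pics/scene3.png

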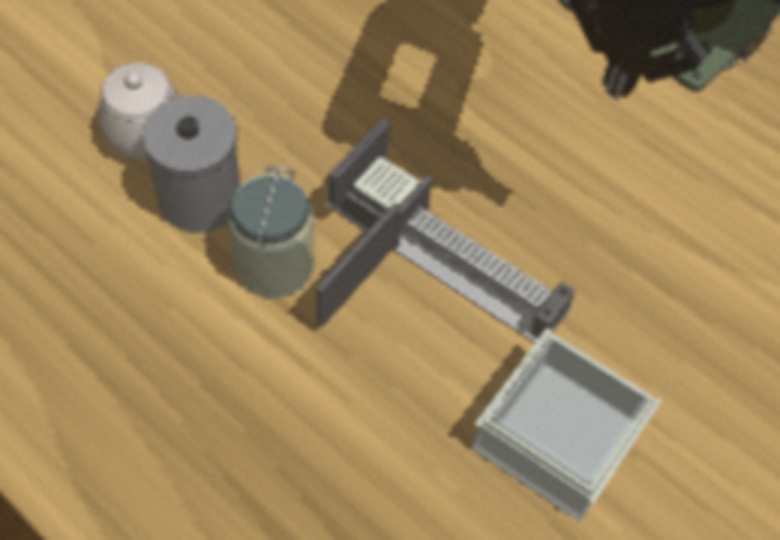

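The stop stands against the end block: its wall is at (602,365) and the pad at (527,371). The paddle tip is at the same pixel as under load (430,60), so nothing was dragged back. I'll do one numeric check, then hand in.

Run:
```python
from h import *
yaw=.1037;c=np.array([.4657,.0392]);Rm=np.array([[np.cos(yaw),np.sin(yaw)],[-np.sin(yaw),np.cos(yaw)]])
for n,x,y,z in (("wall",602,365,.095),("pad",527,371,.066)): print(n,Rm@(ray("top",180+x/6-.4,165+y/6-.4,z)[:2]-c))
print(ctrl.job_done())
```

```text
wall [-0.00013647 -0.11383693]
pad [-6.27397750e-05 -7.96172187e-02]
the job is handed in; nothing more can be done
None
```

The stop is fully home against the end block. I pressed the release pad down with the closed fingertips (about 6.5 N, roughly 9 mm down) and kept it pressed while pushing the stop along the bar. Then I lifted straight off and moved clear, finishing at about 8 s on the robot's clock.

- **End stop:** the push force rose from about 4 N to 20 N with almost no further motion.
- **Position after release:** the last top picture put the pad at bar y = -79.6 mm (expected -80) and the push wall at -113.8 mm (expected -115). Both are within picture accuracy.
- **Nothing dragged back:** the paddle was at the same pixel under load and after release.
- **Bystanders:** the containers, jar, canister and honey pot were found within about 6 mm of their first positions, roughly the detectors' accuracy. In the pictures they stand upright, and the jar and containers are visibly unmoved.
- **Robot at hand-in:** the wrist force was about zero and the arm was touching nothing.
- **Disagreement:** before pressing, my wrist-camera estimate of the pad was about 9 mm off the top camera's across the bar. I aimed between the two, well within the pad's width.

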